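Index the visor assembly turntable by one station

ROBOT

A 6-joint arm with a two-finger parallel gripper is mounted at the origin on the work surface. World frame = base frame: x ahead of the robot, y to its left, z up, the work surface at z = 0. Lengths are in m, angles in rad, forces in N, time in s.
With the tool pointing down it reaches from about 0.25 to 0.775 m from the base axis. Payload 4 kg.
Tool frame: the origin (TCP) lies at the very end of the fingers, on their centre line; the grasp point (between the pads) lies 19 mm behind it (robot.pinch_z is the distance from the TCP to the grasp point, in m); z points along the fingers, y is the line along which they close (so a half turn about z gives the same grasp; the last joint's range is limited). The gripper opens to 94 mm and grips with 3 to 60 N. Pads are 16 mm wide; open, the fingers measure 119 mm over their backs; the gripper's body (75 mm by 177 mm) begins 78 mm behind the grasp point.
Start: joints at [-1.263, 0.087, 1.371, -0, 1.684, -0.103], TCP at [0.22, -0.504, 0.206] pointing down, gripper open.
Joint ranges: [-3.1, 3.1], [-0.76, 2.03], [0.27, 2.55], [-1.08, 4.22], [0.17, 2.65], [-2.57, 2.57]. Speed limits (rad/s): [2.79, 2.79, 3.14, 3.14, 3.14, 3.14].

INTERFACE

Orientations are given as [roll, pitch, yaw] about the fixed x, y, z axes, in that order (R = Rz(yaw) Ry(pitch) Rx(roll)).
In Python, from bench import robot gives the robot as it stands.
- The arm moves only by the tool arm_command, never from a script. Its argument "targets" is one flat list of numbers, 7 for each row, row after row: the turn, a rotation vector about the tool's x, y, z in degrees, then the shift along the tool's x, y, z in mm, then the closure, from -1 (fully open) to 1 (shut). In form: [ax, ay, az, x, y, z, hand, ax, ay, az, x, y, z, hand, ...]. A call has 1 to 20 rows; each row is the pose to reach, as a shift and turn from the pose commanded when the call began, along the tool's axes at that moment; what a row does not reach only later rows make up. A row lasts 1/10 s, in which the tool goes at most 50 mm and 8.59 degrees, less where a joint would pass 70% of its speed; a pose out of reach is approached as far as the arm can. A call with a gripper value outside its range is refused whole. The fingers move at their own pace and stop on an object; the grip force is fixed at half the most. Time passes only in rows, so rows that repeat a pose let the fingers close. It gives the time, the measured TCP pose, the force, the opening and the grip force at its end, in the units of the state.
- robot.get_obs(): the state, without advancing time (a new reading comes with each control period).
- robot.snapshot(name): name is "side" or "top" or "wrist"; returns a dict with "color" (400x640x3 uint8, red, green, blue), "range_z" (400x640 float32, m along the optical axis (not along the pixel's ray), 0 where there is no reading), "fx", "fy", "cx", "cy" (pixels), "T" (4x4, takes a point from camera to world coordinates); the wrist camera has in their place "T_tool_cam" (4x4, takes a point from camera to tool coordinates, whose origin is the TCP and whose axes are the flange's). Camera axes: x right, y down, z forward; pixel columns grow to the right and rows downward; lengths in m; the calibration is good to about 2 mm. A picture is of the moment at which its call begins: read the wrist's pose just before it.
- robot.close_job(): hands the job in; it is judged then, once.
The state is a dict: "time": time; "joint_positions": joint angles; "qvel": joint speeds; "joint_torque": joint torques, N m; "tool_pos": TCP position; "ee_rot": TCP orientation; "wrist_force": force on the tool from outside, world axes, zero at the start; "wrist_torque": the same for the moment, N m; "width": finger opening in m; "finger_force": force on a finger pad.
Only numpy, scipy, OpenCV 4.12 (cv2) and the standard library are available. Lean on these libraries where they do the work, as an engineer would, in place of code of your own. Each camera call takes 0.05 s, during which the arm holds its last target. There are 200 camera calls.

TASK

Bring the next station of the small visor-assembly turntable round: press its spring-loaded indexing plunger in with a fingertip to unlock it, push the turntable counter-clockwise (seen from above) to the very next hole and no further, and leave it locked there with the plunger fully popped back out. Nothing is to be picked up: the three clips stay lying in their nests on the turntable, and the bottle, the cup and the spatula beside it stay where they are.

Things in the scene. Friction and masses are not known exactly. Their poses are not given: they have to be found in the camera images.
- axis (a point): On the turntable's vertical axis, 50 mm above the bench. Fixed aluminium drum, 332 mm across, 34 mm high, placed and turned at random; in its top a black circular slot of 135 mm radius with six 17 mm holes 60 degrees apart. Over it turns a grey disc, 224 mm across, top at 50 mm, with one ear (top at 50 mm too) reaching out to 166 mm radius.
- turntable (a joint): Turn of the grey disc, rad, growing counter-clockwise seen from above. At the start about 0, locked in a hole (with about 0.01 rad of play either way); the next hole counter-clockwise is at 1.047 (60 degrees). It turns stiffly, stays where it is left and does not coast: about 2 to 6 N of push at the plunger's radius.
- plunger_top (a point): Centre of the top of the plunger's head, a black round knob 40 mm across on the turntable's ear, 135 mm from the axis, moving round with it. Its top is 78 mm above the bench when fully out and 68 mm when fully in. The head is on a steel stem whose collar sits in the hole from below the ring.
- plunger (a joint): Plunger pressed straight down, m: 0 out, 0.010 fully in; spring 6 N at first, 11 N fully in. Beyond 0.008 the turntable is free. Let go between two holes it stays at about 0.007, held by the ring, and the turntable still turns; on reaching a hole, if nothing holds it down, it snaps out by itself and locks the turntable, also against further pushing (keep under 25 N).
- push_plate (a point): On the upright steel push plate of the ear: middle of the width of the face towards the plunger, at 90 mm height. It lies 34 mm counter-clockwise (along the tangent) of the plunger's centre; plate 42 mm wide along the radius, 8 mm thick, standing from 50 to 98 mm above the bench. A fingertip standing on the plunger can push against it to turn the table.
- nest0 (a point): Where the middle of clip 0 belongs when lying in its nest: 64 mm above the bench, 75 mm from the axis, 60 degrees counter-clockwise of the plunger. The nest is a white open tray with an inside of 58 by 26 mm and walls up to 62 mm above the bench.
- nest1 (a point): Where the middle of clip 1 belongs when lying in its nest: 64 mm above the bench, 75 mm from the axis, opposite the plunger. The nest is a white open tray with an inside of 58 by 26 mm and walls up to 62 mm above the bench.
- nest2 (a point): Where the middle of clip 2 belongs when lying in its nest: 64 mm above the bench, 75 mm from the axis, 60 degrees clockwise of the plunger. The nest is a white open tray with an inside of 58 by 26 mm and walls up to 62 mm above the bench.
- clip0_mid (a point): Middle of loose grey plastic visor clip 0, 52 by 21 mm, 22 mm high, 50 g; it lies in nest 0 and rides with the turntable. Top at 76 mm. Leave it in the nest.
- clip1_mid (a point): Middle of loose grey plastic visor clip 1, 52 by 21 mm, 22 mm high, 50 g; it lies in nest 1 and rides with the turntable. Top at 76 mm. Leave it in the nest.
- clip2_mid (a point): Middle of loose grey plastic visor clip 2, 52 by 21 mm, 22 mm high, 50 g; it lies in nest 2 and rides with the turntable. Top at 76 mm. Leave it in the nest.
- bottle: Loose green bottle with a white cap and a paper label, 64 mm across, 160 mm high, origin at the centre of its underside, standing to the left of the fixture. Leave alone.
- cup: Loose white plastic cup, 72 mm across the rim, 75 mm high, origin at the centre of its underside, to the left of the fixture, beyond or nearer than the bottle. Leave alone.
- spatula: Loose steel spatula 220 mm long lying flat to the right of the fixture, its own x axis along its length. Leave alone.
Mind the look-alikes: they are no part of the job. What is shaped like the part that bears clip1_mid but pink or yellow is not meant.

How it is judged:
By the outcome, as a careful person would: the job done as asked, in the order asked, and still so for the second after the job is handed in, with the robot touching nothing.
It also fails if it takes over 45 s, if anything falls off the work surface, if the arm or the gripper's body presses on something with over 40 N, if the wrist force passes 120 N, or if a joint passes its speed limit or range.

## Working session

There is one attempt and no reset: what is moved stays moved. The work goes in short steps, Python scripts to look and compute and a tool call to move; the robot and the scene stay as the last step left them, time stands still between calls to the robot, and variables do not carry over. Pictures are saved under pics/ and viewed, at most 10 in all, crops included, and the job is handed in when it is done.

Besides the shell and the picture viewer there is one more tool, called after ">>>" as name(argument=value, ...), one argument or row to a line, values as JSON. arm_command: Moves the arm, as the interface text tells. Its arguments: {"type":"object","properties":{"targets":{"type":"array"}},"required":["targets"]}

```bash
mkdir -p pics; python3 - <<'E'
from bench import robot
import cv2,numpy as np
o=robot.get_obs();print({k:np.round(v,3) for k,v in o.items()})
a=robot.snapshot("top");b=robot.snapshot("side")
for n,s in(("top",a),("side",b)):
    cv2.imwrite(f"pics/{n}.png",s["color"][:,:,::-1]);print(n,s["fx"],s["cx"],s["cy"],np.round(s["T"],3).tolist())
np.savez("top.npz",**a)
E
```

```text
{'time': np.float64(0.0), 'joint_positions': array([-1.263,  0.088,  1.372,  0.   ,  1.684, -0.103]), 'qvel': array([ 0.002,  0.   ,  0.001,  0.001,  0.   , -0.   ]), 'joint_torque': array([ 0.0000e+00, -3.4018e+01, -3.0242e+01,  7.2000e-02,  3.3000e-02,
       -0.0000e+00]), 'tool_pos': array([ 0.219, -0.504,  0.204]), 'ee_rot': array([-3.139, -0.   ,  0.411]), 'wrist_force': array([ 0.638, -0.686,  0.097]), 'wrist_torque': array([-0.028,  0.014, -0.003]), 'finger_force': np.float64(0.0), 'width': np.float64(0.094)}
top 436.63603996932 312.3128887174344 196.87835438911802 [[0.017, -0.989, 0.15, 0.336], [-1.0, -0.015, 0.017, -0.008], [-0.015, -0.15, -0.989, 1.26], [0.0, 0.0, 0.0, 1.0]]
side 401.62346126834467 316.7926603708937 196.2561930291073 [[-0.943, -0.222, 0.246, 0.276], [-0.331, 0.621, -0.71, 0.708], [0.005, -0.752, -0.66, 0.728], [0.0, 0.0, 0.0, 1.0]]
```

View pics/top.png

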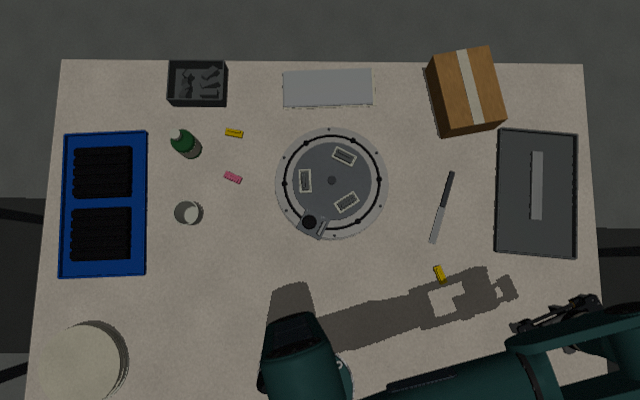

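View pics/side.png

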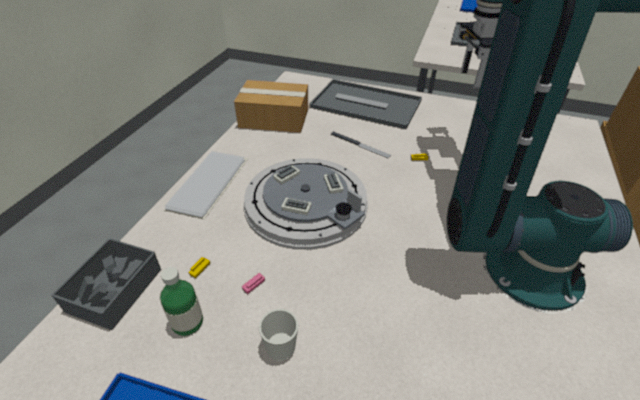

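The top view shows the disc centre near (332,181), the black plunger near (309,222) and the plate to its right near (321,228). So counter-clockwise goes along the bottom towards the right. Next I'll measure these.

```bash
cat > h.py <<'E'
import numpy as np,cv2
def ray(s,uv,z,T=None):
    T=s["T"] if T is None else T
    d=T[:3,:3]@[(uv[0]-s["cx"])/s["fx"],(uv[1]-s["cy"])/s["fy"],1]
    return T[:3,3]+d*(z-T[2,3])/d[2]
E
python3 - <<'E'
from h import *
s=np.load("top.npz");g=cv2.cvtColor(s["color"],cv2.COLOR_RGB2GRAY)
# drum outline: points above plane z ~34mm via range
r=s["range_z"];v,u=np.mgrid[:400,:640]
P=np.stack([(u-s["cx"])/s["fx"]*r,(v-s["cy"])/s["fy"]*r,r],-1)@s["T"][:3,:3].T+s["T"][:3,3]
m=((P[...,2]>.022)&(P[...,2]<.11)&(u>260)&(u<400)&(v>115)&(v<250)).astype(np.uint8)
c=max(cv2.findContours(m,0,1)[0],key=cv2.contourArea)
q=np.array([ray(s,p,.034)[:2] for p in c[:,0]])
A=np.c_[2*q,np.ones(len(q))];x=np.linalg.lstsq(A,(q**2).sum(1),rcond=None)[0]
print("axis",x[:2],"r",np.sqrt(x[2]+x[:2]@x[:2]))
mk=((g<45)&(abs(u-309)<14)&(abs(v-222)<14)).astype(np.uint8)
n,l,st,ce=cv2.connectedComponentsWithStats(mk);i=1+np.argmax(st[1:,4])
p=ray(s,ce[i],.077);print(st[i],ce[i],p,np.linalg.norm(p[:2]-x[:2]),np.degrees(np.arctan2(*(p[:2]-x[:2])[::-1])))
print("depth top",np.median(P[l==i][:,2]))
E
```

```text
axis [ 0.56841378 -0.0405149 ] r 0.16065018728156036
[302 215  15  15 169] [308.9112426  221.68639053] [0.44737683 0.02018186 0.077     ] 0.13540324544166576 153.3674727855898
depth top 0.07811272413403558
```

>>> arm_command(
  targets=[0,0,2.5,20,-19,0,1,0,0,5,40,-38,0,1,0,0,7.5,60,-57,0,1,0,0,10,82,-77,0,1,0,0,12.5,105,-97,0,1,0,0,15,128,-118,0,1,0,0,17.5,151,-140,0,1,0,0,20,175,-162,0,1,0,0,22.5,199,-185,0,1,0,0,25,223,-207,0,1,0,0,27.5,247,-230,0,1,0,0,30,271,-252,0,1,0,0,33,295,-275,0,1,0,0,36,319,-297,0,1,0,0,39,343,-319,0,1,0,0,42,366,-340,0,1,0,0,45,388,-360,0,1,0,0,48,406,-377,0,1,0,0,50,416,-387,0,1,0,0,50,419,-389,0,1],
)

```text
time: 2.1
tool_pos: [0.4484, 0.021, 0.2048]
ee_rot: [3.141, 0.001, -0.459]
wrist_force: [-0.1, 0.2, 0.7]
width: 0.0005
finger_force: 0.0
```

```bash
python3 - <<'E'
from bench import robot
import cv2,numpy as np
o=robot.get_obs();print(o["time"],o["tool_pos"],o["ee_rot"],o["joint_positions"],o["width"],o["wrist_force"])
a=robot.snapshot("wrist");cv2.imwrite("pics/w1.png",a["color"][:,:,::-1]);np.savez("w1.npz",pos=o["tool_pos"],rot=o["ee_rot"],**a);print(a["T_tool_cam"])
E
```

```text
2.1 [0.44838585 0.02101187 0.20483109] [ 3.14125809e+00  1.27188476e-03 -4.59273986e-01] [-7.97282280e-02 -1.39389034e-01  1.59340405e+00  1.61601927e-04
  1.68888296e+00  1.95036081e+00] 0.000455953472727839 [-0.14062118  0.24566204  0.69730005]
[[-8.26221291e-04 -9.72986348e-01 -2.30861178e-01  6.68376983e-02]
 [ 9.99999478e-01 -6.65122874e-04 -7.75640949e-04 -5.76916377e-05]
 [ 6.01137005e-04 -2.30861698e-01  9.72986390e-01 -1.80177594e-01]
 [ 0.00000000e+00  0.00000000e+00  0.00000000e+00  1.00000000e+00]]
```

View pics/w1.png

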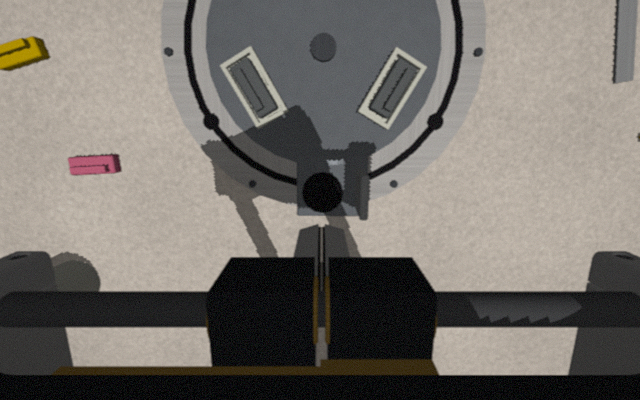

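The wrist view shows the plunger at (322,192), the hub at (323,47), the plate at x≈345–372, and the next hole at (436,121).

```bash
python3 - <<'E'
from h import *
from scipy.spatial.transform import Rotation as R
s=np.load("w1.npz");T=np.eye(4);T[:3,:3]=R.from_euler("xyz",s["rot"]).as_matrix();T[:3,3]=s["pos"];T=T@s["T_tool_cam"]
g=cv2.cvtColor(s["color"],cv2.COLOR_RGB2GRAY)
def blob(c,w,t):
    x,y=c;sub=(g[y-w:y+w,x-w:x+w]<t).astype(np.uint8);n,l,st,ce=cv2.connectedComponentsWithStats(sub);i=1+np.argmax(st[1:,4]);print(st[i]);return ce[i]+[x-w,y-w]
p=ray(s,blob((322,192),24,30),.077,T)
h1,h2=[ray(s,c,.034,T) for c in((436,121),(211,121))]
hub=ray(s,(323,47),.052,T)
print("plunger",p,"holes",h1,h2,"hub",hub)
ax=np.array([.5684,-.0405])
for q in(p,h1,h2):
  for a in (ax,hub[:2]):
    d=q[:2]-a;print(np.hypot(*d),np.degrees(np.arctan2(d[1],d[0]))%360)
Ti=np.linalg.inv(T)
r=s["range_z"];v,u=np.mgrid[:400,:640]
P=np.stack([(u-s["cx"])/s["fx"]*r,(v-s["cy"])/s["fy"]*r,r],-1)@T[:3,:3].T+T[:3,3]
m=(abs(P[...,2]-.098)<.006)&(v<215)&(u>330)&(u<390)
d=P[m][:,:2]-p[:2];t=np.array([-np.sin(np.radians(153.4)),np.cos(np.radians(153.4))])
print("plate top tangential",m.sum(),np.percentile(d@t,[2,50,98]),"z",np.median(P[m][:,2]))
E
```

```text
[   4    4   41   41 1236]
plunger [0.44911621 0.02011944 0.077     ] holes [ 0.45583287 -0.11688247  0.034     ] [0.56065681 0.09463744 0.034     ] hub [ 0.56954364 -0.04071806  0.052     ]
0.1338033567938645 153.06054506865286
0.13492207848972826 153.1980210099283
0.13603543343285504 214.15886865652456
0.13686181686697435 213.81450087592256
0.13535909532823506 93.27938535016845
0.13564691750703065 93.75639415866648
plate top tangential 382 [0.03447944 0.03793905 0.04231751] z 0.0984816620243058
```

>>> arm_command(
  targets=[0,0,0,0,5,10,1,0,0,0,0,10,25,1,0,0,0,0,15,45,1,0,0,0,0,18,65,1,0,0,0,0,18,85,1,0,0,0,0,18,102,1,0,0,0,0,18,112,1,0,0,0,0,18,118,1,0,0,0,0,18,122,1,0,0,0,0,18,122,1],
)

```text
time: 3.15
tool_pos: [0.4404, 0.0033, 0.0834]
ee_rot: [3.141, -0.0, -0.462]
wrist_force: [0.2, -0.1, 0.7]
width: 0.0003
finger_force: 0.0
```

>>> arm_command(
  targets=[0,0,0,0,0,2,1,0,0,0,0,0,4,1,0,0,0,0,0,6,1,0,0,0,0,0,8,1,0,0,0,0,0,10,1,0,0,0,0,0,12,1,0,0,0,0,0,13,1,0,0,0,0,0,13,1,0,0,0,0,0,13,1],
)

```text
time: 4.05
tool_pos: [0.441, 0.0035, 0.0723]
ee_rot: [-3.141, -0.002, -0.462]
wrist_force: [-2.6, -0.9, 8.0]
width: 0.0006
finger_force: 4.0
```

>>> arm_command(
  targets=[0,0,0,0,0,1.5,1,0,0,0,0,0,3,1,0,0,0,0,0,4.5,1,0,0,0,0,0,5,1,0,0,0,0,0,5,1],
)

```text
time: 4.55
tool_pos: [0.4411, 0.0035, 0.0679]
ee_rot: [-3.141, -0.002, -0.462]
wrist_force: [-4.1, -0.4, 11.5]
width: 0.0003
finger_force: 5.5
```

>>> arm_command(
  targets=[0,0,0,0,2,0,1,0,0,0,0,4,0,1,0,0,-1.5,0.6,7.5,0,1,0,0,-3,1.3,11,0,1,0,0,-4.5,2.1,14.5,0,1,0,0,-6,3,18,0,1,0,0,-7.5,4,21.4,0,1,0,0,-9,5,24.8,0,1,0,0,-10.5,6.2,28.2,0,1,0,0,-12,7.5,31.5,0,1,0,0,-13.5,8.8,34.8,0,1,0,0,-15,10.2,38.1,0,1,0,0,-15,10.2,38.1,0,1],
)

```text
time: 5.85
tool_pos: [0.4337, -0.0355, 0.068]
ee_rot: [3.141, -0.003, -0.2]
wrist_force: [-2.6, 0.4, 10.0]
width: 0.0004
finger_force: 5.2
```

```bash
python3 - <<'E'
from bench import robot
import cv2,numpy as np
o=robot.get_obs();print(o["time"],o["tool_pos"],o["ee_rot"],o["wrist_force"])
a=robot.snapshot("wrist");b=robot.snapshot("top")
cv2.imwrite("pics/w2.png",np.hstack([a["color"][60:400,140:500],b["color"][120:250,265:400].repeat(2,0).repeat(2,1)[:260].copy() if 0 else cv2.resize(b["color"][110:260,260:420],(362,340))])[:,:,::-1])
E
```

```text
5.85 [ 0.43366074 -0.03547868  0.06802053] [ 3.14136640e+00 -3.09177388e-03 -1.99733435e-01] [-2.57134877  0.35275638  9.97055673]
```

View pics/w2.png

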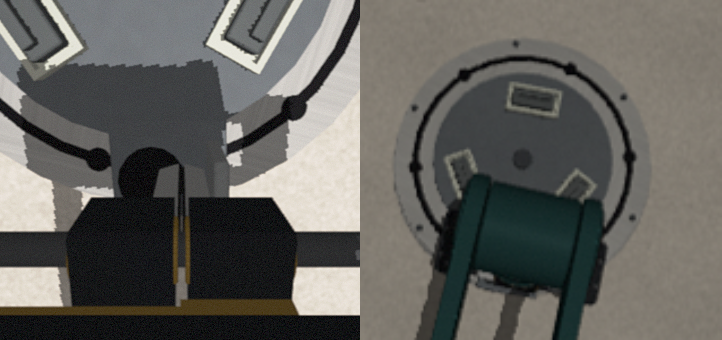

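The turntable has moved about 15° and the first hole is visible behind the plunger. I'll lift the tip off the head and keep pushing on the plate.

>>> arm_command(
  targets=[0,0,0,0,0,-6,1,0,0,0,0,0,-12,1,0,0,0,0,0,-19,1,0,0,0,0,0,-19,1,0,0,-3,1.3,7,-19,1,0,0,-6,3,13.9,-19,1,0,0,-9,5.1,20.7,-19,1,0,0,-12,7.5,27.4,-19,1,0,0,-15,10.2,33.9,-19,1,0,0,-18,13.3,40.3,-19,1,0,0,-21,16.7,46.6,-19,1,0,0,-24,20.5,52.6,-19,1,0,0,-27,24.5,58.5,-19,1,0,0,-30,28.9,64.1,-19,1,0,0,-33,33.5,69.5,-19,1,0,0,-33,33.5,69.5,-19,1],
)

```text
time: 7.55
tool_pos: [0.4514, -0.1091, 0.084]
ee_rot: [-3.139, 0.0, 0.376]
wrist_force: [0.6, 2.5, 2.0]
width: 0.0006
finger_force: 1.4
```

```bash
python3 - <<'E'
from bench import robot
import cv2,numpy as np
o=robot.get_obs();print(o["time"],o["tool_pos"],o["ee_rot"],o["wrist_force"])
p=o["tool_pos"][:2]-[.5692,-.0408];y=o["ee_rot"][2];c,s=np.cos(y),np.sin(y);print(p@[c,s],p@[s,-c],np.degrees(y))
a=robot.snapshot("wrist")
cv2.imwrite("pics/w3.png",a["color"][:,:,::-1])
E
```

```text
7.55 [ 0.45144238 -0.10906441  0.08400057] [-3.13902523e+00  6.63301882e-05  3.75763323e-01] [0.61632478 2.4699697  1.99499303]
-0.13459326326036722 0.020286444061532426 21.529652486622712
```

View pics/w3.png

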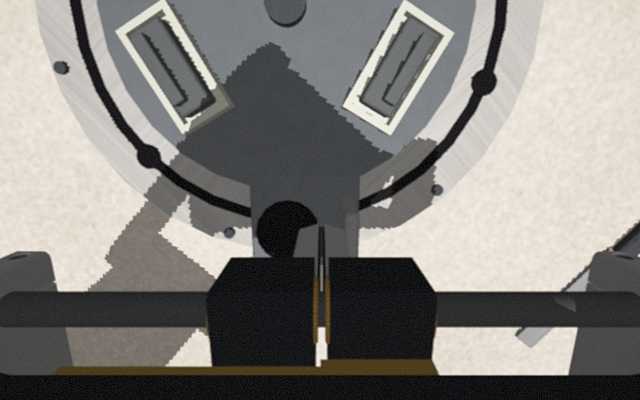

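>>> arm_command(
  targets=[0,0,-1,0.4,2.4,0,1,0,0,-2,0.8,4.7,0,1,0,0,-3,1.3,7,0,1,0,0,-4,1.8,9.3,0,1,0,0,-5,2.3,11.6,0,1,0,0,-6,2.9,13.9,0,1,0,0,-7,3.5,16.2,0,1,0,0,-8,4.2,18.5,0,1,0,0,-9,4.9,20.8,0,1,0,0,-10,5.7,23.1,0,1,0,0,-10,5.7,23.1,0,1],
)

```text
time: 8.7
tool_pos: [0.4649, -0.1282, 0.084]
ee_rot: [-3.139, -0.0, 0.551]
wrist_force: [-0.4, 4.0, 1.5]
width: 0.0004
finger_force: 2.1
```

>>> arm_command(
  targets=[0,0,-0.5,0.4,1.1,0,1,0,0,-1,0.8,2.2,0,1,0,0,-1,0.8,2.2,0,1],
)

```text
time: 9.0
tool_pos: [0.4665, -0.13, 0.084]
ee_rot: [-3.14, 0.001, 0.568]
wrist_force: [-0.8, 4.1, 0.9]
width: 0.0004
finger_force: 2.4
```

>>> arm_command(
  targets=[0,0,-0.4,0.4,0.9,0,1,0,0,-0.8,0.7,1.8,0,1,0,0,-0.8,0.7,1.8,0,1],
)

```text
time: 9.3
tool_pos: [0.4689, -0.1326, 0.0842]
ee_rot: [3.14, 0.001, 0.582]
wrist_force: [-0.6, 0.9, -0.6]
width: 0.0004
finger_force: 0.7
```

>>> arm_command(
  targets=[0,0,-0.4,0.4,0.9,0,1,0,0,-0.8,0.7,1.8,0,1,0,0,-0.8,0.7,1.8,0,1],
)

```text
time: 9.6
tool_pos: [0.4704, -0.1335, 0.0845]
ee_rot: [3.141, 0.0, 0.596]
wrist_force: [-0.8, 0.1, -0.4]
width: 0.0004
finger_force: 0.5
```

```bash
cat > chk.py <<'E'
from bench import robot
from h import *
import sys
from scipy.spatial.transform import Rotation as R
o=robot.get_obs();print(o["time"],o["tool_pos"],o["ee_rot"],o["wrist_force"])
p=o["tool_pos"][:2]-[.5692,-.0408];y=o["ee_rot"][2];c,s=np.cos(y),np.sin(y);print(p@[c,s],p@[s,-c],np.degrees(y))
a=robot.snapshot("wrist");T=np.eye(4);T[:3,:3]=R.from_euler("xyz",o["ee_rot"]).as_matrix();T[:3,3]=o["tool_pos"];T=T@a["T_tool_cam"]
r=a["range_z"];v,u=np.mgrid[:400,:640]
P=np.stack([(u-a["cx"])/a["fx"]*r,(v-a["cy"])/a["fy"]*r,r],-1)@T[:3,:3].T+T[:3,3]
g=cv2.cvtColor(a["color"],cv2.COLOR_RGB2GRAY)
x0,y0,x1,y1=map(int,sys.argv[2:6])
m=(g<30)&(u>x0)&(u<x1)&(v>y0)&(v<y1)&(r>0)
Q=P[m];h=Q[(Q[:,2]>.06)&(Q[:,2]<.09)]
print(len(h),"head z",np.percentile(h[:,2],[10,50,90]),"mean",h.mean(0),"ang",np.degrees(np.arctan2(h[:,1].mean()+.0408,h[:,0].mean()-.5692))%360)
cv2.imwrite(sys.argv[1],a["color"][:,:,::-1])
E
python3 chk.py pics/w4.png 240 190 325 262
```

```text
9.6 [ 0.47041363 -0.1334773   0.08448677] [3.14080936e+00 4.03924205e-04 5.95611172e-01] [-0.82020407  0.11805917 -0.42351658]
-0.13376927008283832 0.021298190244361553 34.126006373072
2128 head z [0.07694164 0.07874667 0.07969438] mean [ 0.45988523 -0.11111659  0.07851293] ang 212.75109874216312
```

View pics/w4.png

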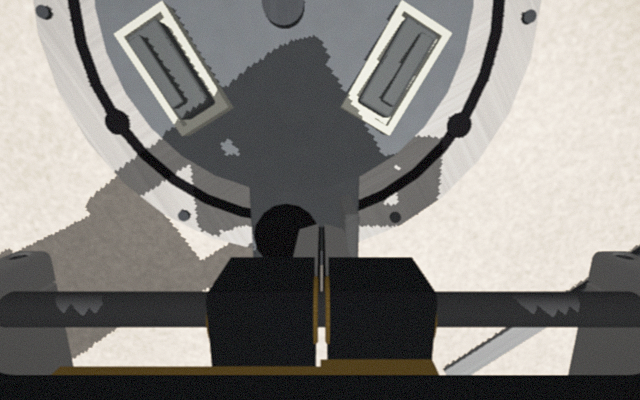

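The head is at 78.7 mm, so it's fully out, and the two neighbouring holes sit symmetrically about it. I'll back off the plate and rise.

>>> arm_command(
  targets=[0,0,0,0,-2,-2,1,0,0,0,0,-4,-6,1,0,0,0,0,-5,-20,1,0,0,0,0,-5,-40,1,0,0,0,0,-5,-65,1,0,0,0,0,-5,-90,1,0,0,0,-10,-5,-110,1,0,0,0,-15,-5,-120,1,0,0,0,-15,-5,-120,1],
)

```text
time: 10.55
tool_pos: [0.4559, -0.1379, 0.2072]
ee_rot: [3.137, -0.003, 0.595]
wrist_force: [0.3, 0.6, 0.3]
width: 0.001
finger_force: 0.0
```

```bash
python3 chk.py pics/w5.png 250 130 345 225
```

```text
10.55 [ 0.45588024 -0.13791571  0.20719914] [ 3.13705905e+00 -2.70102832e-03  5.95082126e-01] [0.30456955 0.55378188 0.34130466]
-0.14828118018813527 0.016897330630240463 34.0956942611427
1243 head z [0.07720605 0.07876457 0.07971456] mean [ 0.45811299 -0.11591214  0.07858028] ang 214.0648254520385
```

View pics/w5.png

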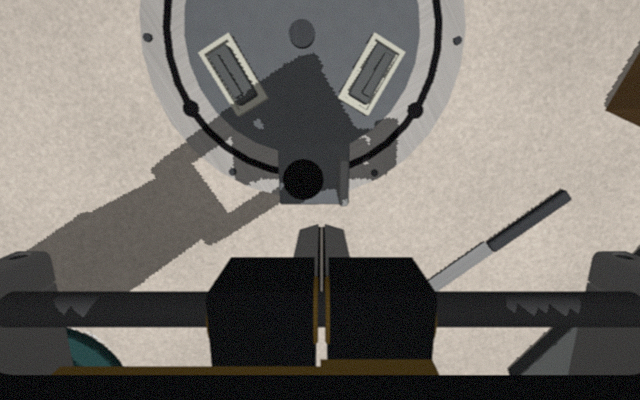

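The final view shows the plunger at (302,180) with its head at about 78.7 mm, fully out. Its measured angle of 214° is within error of the next hole (213.3–213.8°), and the two clips in view are still in their nests. The arm is clear, so I'm handing in.

```bash
python3 -c "
from bench import robot
print(robot.close_job())"
```

```text
the job is handed in; nothing more can be done
None
```

The turntable was turned one station counter-clockwise to the next hole, the plunger measured fully popped out there, the arm was well clear, and the job is handed in (no verdict was returned).

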